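Change the cell in a battery test jig

ROBOT

A 6-joint arm with a two-finger parallel gripper is mounted at the origin on the work surface. World frame = base frame: x ahead of the robot, y to its left, z up, the work surface at z = 0. Lengths are in m, angles in degrees, forces in N, time in s.
With the tool pointing down it reaches from about 0.375 to 0.925 m from the base axis. Payload 5.7 kg.
Tool frame: the origin (TCP) lies midway between the tips of the shut fingers; the grasp point (between the pads) lies pinch_z behind it (pinch_z is the distance from the TCP to the grasp point, in m); z points along the fingers, y is the line along which they close (so a half turn about z gives the same grasp; the last joint's range is limited). The gripper opens to 85 mm and grips with 20 to 120 N. Pads are 22 mm wide; open, the fingers measure 114 mm over their backs; the gripper's body (76 mm by 85 mm) begins 54 mm behind the grasp point. The pads swing forward as they close: fully open they stand 13 mm farther back than shut.
Start: joints at [60.785, 20.558, 86.54, -0, 72.909, -6.595], TCP at [0.231, 0.554, 0.231] pointing down, gripper open.
Joint ranges: [-170.27, 170.27], [-57.76, 135], [12.27, 136.19], [-55.21, 235.2], [11.17, 155.16], [-170.74, 170.74]. Speed limits (degrees/s): [136.94, 136.94, 180, 180, 180, 180].

INTERFACE

Orientations are given as [roll, pitch, yaw] about the fixed x, y, z axes, in that order (R = Rz(yaw) Ry(pitch) Rx(roll)).
In Python, from workcell import state, capture, hand_in, regions_of, pinch_z gives the robot as it stands. The module is installed in compiled form; this text tells all that it offers.
- The arm moves only by the tool apply_moves, never from a script. Its argument "plan" is a list of rows, each a list of 3 entries, a list of its own where there are three numbers: the closure in counts, from 0 (fully open) to 255 (shut), then the shift along the world's x, y, z in m, then the turn about the world's z in degrees. In form: [[gripper, [x, y, z], roll], ...]. A call has 1 to 8 rows; each row is the pose to reach, as a shift and turn from the pose commanded when the call began; what a row does not reach only later rows make up. A row lasts 1/12 s, in which the tool goes at most 41.7 mm and 7.16 degrees, less where a joint would pass 70% of its speed; a pose out of reach is approached as far as the arm can. A call with a gripper value outside its range is refused whole. The fingers move at their own pace and stop on an object; the grip force is fixed at half the most. Time passes only in rows, so rows that repeat a pose let the fingers close. It gives the time, the measured TCP pose, the force, the opening and the grip force at its end, in the units of the state.
- state(): the state, without advancing time (a new reading comes with each control period).
- capture(name): name is "scene" or "top" or "wrist"; returns a dict with "image" (420x560x3 uint8, blue, green, red), "mtx" (3x3 intrinsics, pixels), "k1" (the pictures are not rectified: a ray, as slopes to the right and down, at radius r is drawn at 1 + k1 r^2 times it, then the intrinsics apply), "R" (3x3) and "t" (3): a world point X has camera coordinates R X + t; the wrist camera has in their place "hand_eye" (4x4, takes a point from camera to tool coordinates, whose origin is the TCP and whose axes are the flange's). Camera axes: x right, y down, z forward; pixel columns grow to the right and rows downward; lengths in m; the calibration is good to about 2 mm. A picture is of the moment at which its call begins: read the wrist's pose just before it. There is no depth.
- hand_in(): hands the job in; it is judged then, once.
Trained networks look in a picture, given as the dict that the camera call returned (one of the last four; its "shot" number tells which), for a name from the list of things; names that differ only in an ending like _2 or _b are one class to them, and where a whole thing is asked for, a point or a joint stands for the part that bears it (a point fixed in the world has none). Each returns a list of dicts, best first, with "score" (0 to 1); they miss things now and then, are a little off and sometimes report something else, mostly with a low value. They report only what shows in the picture. A call takes as long as a camera call. They do not tell look-alikes from the thing itself.
- regions_of(label, picture): "region" (420x560 bool, what is visible of it) and "pixel" ([column, row] in pixels, amid what is visible of it).
The state is a dict: "clock": time; "joints": joint angles; "joint_velocities": joint speeds; "joint_efforts": joint torques, N m; "tool_pos": TCP position; "eef_rot": TCP orientation; "contact_force": force on the tool from outside, world axes, zero at the start; "moment": the same for the moment, N m; "opening": finger opening in m; "grip_force": force on a finger pad.
Only numpy, scipy, OpenCV 4.12 (cv2) and the standard library are available. Lean on these libraries where they do the work, as an engineer would, in place of code of your own. Each camera call takes 0.05 s, during which the arm holds its last target. There are 200 camera calls.

TASK

Change the cell in the test jig: push the sliding contact carriage fully back to its rear stop, lift the tested cell out and lay it down in the blue walled tray, then lay the waiting cell from its stand into the jig's cradle. Finally push the carriage forward so that it slides the new cell home, held with no gap between the two brass contacts. Set the cells down rather than dropping them, and leave the upright spare cells and the meter where they are.

Things in the scene. Friction and masses are not known exactly. Their poses are not given: they have to be found in the camera images.
- jig: Fixed bench jig, aluminium base plate 340 x 110 x 15 mm. Origin: centre of its underside; x along the slide towards the fixed head, y across, z up. A trough of two black sloping strips (x -15 to 130 mm, 41 mm wide: narrower than a cell) carries a lying cell along x with its axis at y 0, z 60 mm; home is with its centre at x 82.5 mm. Rear stop block at x -163 to -141, top z 50 mm.
- head_contact (a point): On the jig: centre of the face of the fixed brass contact, a disc of 26 mm, at x 130, z 60 mm in the jig's frame, same axes. Behind it the grey head block, x 135 to 165 mm, 60 mm wide, top at z 100 mm.
- carriage (a joint): Slide of the contact carriage along the jig's x, in m: 0 = fully back at the rear stop; 0.080 = touching a cell that is home; 0.083 = end of travel. A dark steel block 40 x 60 mm, z 32 to 90 mm, with a push tab on top and a rod whose brass end face is 75 mm ahead of the tab's middle, at z 60 mm. About 2 N of friction; it stays where it is left.
- push_tab (a point): On the carriage: centre of the aluminium push tab, an upright plate 10 mm thick along the slide, 50 mm wide across it, z 90 to 135 mm, this point at z 115 mm; at jig x = -0.120 m + the joint value. Its axes are the jig's. Both faces are free to push on.
- tested_cell: Light grey cylindrical battery cell with bare steel ends, 46 mm diameter, 95 mm long, 0.3 kg, lying in the jig at the start. Origin: its centre; x is its long axis.
- new_cell: Identical cell, lying on the stand at the start. Origin: its centre; x is its long axis.
- tray: Fixed blue tray for tested cells, outside 140 (x) x 190 (y) mm, walls 4 mm thick and 30 mm high, floor 4 mm. Two troughs of sloping strips along its x, at y -42 and +42 mm, both empty; a cell lying in one has its centre at z 36 mm. Origin: centre of its underside.
- stand: Fixed blue stand without walls, base 130 (x) x 80 (y) x 10 mm, one trough along its x that carries a cell with its centre at y 0, z 46 mm. Origin: centre of its underside.
- spare_a: Bystander: a cell standing upright, 46 mm diameter, 95 mm high. Origin: centre of its underside.
- spare_b: Bystander: another cell standing upright, same size. Origin: centre of its underside.
- meter: Bystander: black hand-held meter lying on its back, 150 x 78 x 36 mm, long side along its x. Origin: centre of its underside.
Not all that is in view belongs to the job. Leave any green look-alike of the new_cell alone. What is shaped like the tested_cell but orange is not meant.

How it is judged (in metres and radians):
On the way, in this order (a step that is already met when the one before it is completed fails the run):
1. the carriage is fully back at its rear stop (within 6 mm), the tested cell still in the jig (value of joint carriage below 0.006 m and z of tested_cell in the frame of jig below 0.07 m and y of tested_cell in the frame of jig between -0.03 and 0.03 m), for 0.1 s.
2. the tested cell lies in the tray, let go (x of tested_cell in the frame of tray between -0.03 and 0.03 m and y of tested_cell in the frame of tray between -0.075 and 0.075 m and z of tested_cell in the frame of tray between 0.015 and 0.046 m and linear speed of tested_cell below 0.06 m/s and contact force between the fingers and tested_cell below 0.2 N), for 0.2 s.
3. the new cell lies in the jig's trough, let go, the carriage not yet closed (y of new_cell in the frame of jig between -0.006 and 0.006 m and z of new_cell in the frame of jig between 0.055 and 0.065 m and angle between the x axis of new_cell and the x axis of jig, either way round below 0.1 rad and linear speed of new_cell below 0.05 m/s and contact force between the fingers and new_cell below 0.2 N and value of joint carriage below 0.07 m), for 0.2 s.
4. the carriage has pushed the new cell home against the fixed contact (y of new_cell in the frame of jig between -0.006 and 0.006 m and z of new_cell in the frame of jig between 0.055 and 0.065 m and angle between the x axis of new_cell and the x axis of jig, either way round below 0.1 rad and linear speed of new_cell below 0.05 m/s and contact force between the fingers and new_cell below 0.2 N and x of new_cell in the frame of jig between 0.0795 and 0.0855 m and value of joint carriage between 0.077 and 0.0825 m and velocity of joint carriage below 0.01 m/s), for 0.1 s.
At the end, for the whole second after the job is handed in: The new cell lies in the jig's trough with its centre within 3 mm of home, axis within 0.1 rad of the slide; the carriage is at 0.077 to 0.0825 m, so that it touches the cell's end (within about 3 mm); the tested cell lies in the tray, not upright; both cells are at rest and let go (all of step 2 and all of step 4).
It fails at once if a cell is let go or thrown more than about 4 cm above the jig's trough ((height (world z) of tested_cell above 0.105 m and contact force between the fingers and tested_cell below 0.2 N) or (height (world z) of new_cell above 0.105 m and contact force between the fingers and new_cell below 0.2 N)).
It fails at once if a spare cell or the meter is moved by more than 25 mm (distance of any of spare_a, spare_b, meter from where it was at the start of the episode above 0.025 m).
It also fails if it takes over 72 s, if anything falls off the work surface, if the arm or the gripper's body presses on something with over 40 N, if the wrist force passes 120 N, or if a joint passes its speed limit or range.

## Working session

There is one attempt and no reset: what is moved stays moved. The work goes in short steps, Python scripts to look and compute and a tool call to move; the robot and the scene stay as the last step left them, time stands still between calls to the robot, and variables do not carry over. Pictures are saved under pics/ and viewed, at most 13 in all, crops included, and the job is handed in when it is done.

Besides the shell and the picture viewer there is one more tool, called after "Call:" as name(argument=value, ...) on one line, values as JSON. apply_moves: Moves the arm, as the interface text tells. Its arguments: {"type":"object","properties":{"plan":{"type":"array"}},"required":["plan"]}

```bash
mkdir -p pics; python3 - <<'E'
from workcell import *
import cv2,numpy as np
s=state();print(s['clock'],s['tool_pos'],s['eef_rot'],s['opening']);print(pinch_z)
for n in('scene','top'):
    c=capture(n);cv2.imwrite(f'pics/{n}0.png',c['image']);print(n,c['mtx'].tolist(),c['k1'],c['R'].tolist(),c['t'].tolist())
    for l in('jig','carriage','push_tab','tested_cell','tray','stand','spare_a','meter'):
        print(l,[(round(r['score'],2),np.round(r['pixel']).tolist(),int(r['region'].sum())) for r in regions_of(l,c)])
E
```

```text
0.0 [0.23043172 0.55323077 0.23043552] [-1.79891113e+02 -1.27676697e-02  1.57380438e+02] 0.08555165293105474
0.0187
scene [[403.13455133165047, 0.0, 283.0313103154435], [0.0, 403.13455133165047, 208.60955702949738], [0.0, 0.0, 1.0]] -0.04386943690864906 [[-0.3346479668406413, 0.9422868290285085, -0.010308740409175818], [0.7711545452086951, 0.2675511699983008, -0.5776997826176766], [-0.5416007807355854, -0.20127568971919838, -0.8161842261613887]] [0.2083059246892458, -0.4154135795848743, 1.4944607768240472]
jig [(0.83, [279.0, 229.0], 3934), (0.26, [201.0, 176.0], 438)]
carriage [(0.61, [261.0, 212.0], 559)]
push_tab [(0.72, [263.0, 208.0], 596)]
tested_cell [(0.96, [329.0, 181.0], 478), (0.6, [409.0, 229.0], 3283), (0.56, [310.0, 218.0], 562)]
tray [(0.94, [409.0, 228.0], 3078)]
stand [(0.93, [199.0, 175.0], 488)]
spare_a [(0.68, [310.0, 218.0], 545), (0.56, [196.0, 240.0], 533)]
meter [(0.72, [312.0, 291.0], 1882)]
top [[541.1263508343787, 0.0, 275.07755245297284], [0.0, 541.1263508343787, 206.49231579570144], [0.0, 0.0, 1.0]] -0.10455169342856495 [[-0.023077561577593993, -0.9997277618261832, -0.003439242015699512], [-0.9969100227581124, 0.023270619795656915, -0.07502589405495542], [0.07508550243590154, 0.0016972001461743433, -0.9971756549553403]] [-0.003915523581818671, 0.6007416686306308, 1.172019220503649]
jig []
carriage [(0.92, [297.0, 202.0], 762), (0.55, [288.0, 134.0], 505)]
push_tab [(0.56, [298.0, 202.0], 799)]
tested_cell [(0.77, [234.0, 284.0], 971), (0.56, [236.0, 212.0], 939)]
tray [(0.63, [118.0, 255.0], 5747), (0.49, [209.0, 126.0], 2455), (0.39, [286.0, 130.0], 456), (0.22, [277.0, 204.0], 6769)]
stand [(0.96, [409.0, 258.0], 1029)]
spare_a [(0.87, [360.0, 132.0], 556), (0.86, [288.0, 133.0], 551), (0.66, [297.0, 203.0], 796), (0.15, [119.0, 255.0], 5528)]
meter [(0.66, [206.0, 130.0], 2423)]
```

```bash
python3 -c "
import cv2
for n in('scene','top'):
    cv2.imwrite(f'pics/{n}0b.png',cv2.resize(cv2.imread(f'pics/{n}0.png'),(800,600),interpolation=cv2.INTER_CUBIC))"
```

```text
(no output)
```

View pics/top0b.png

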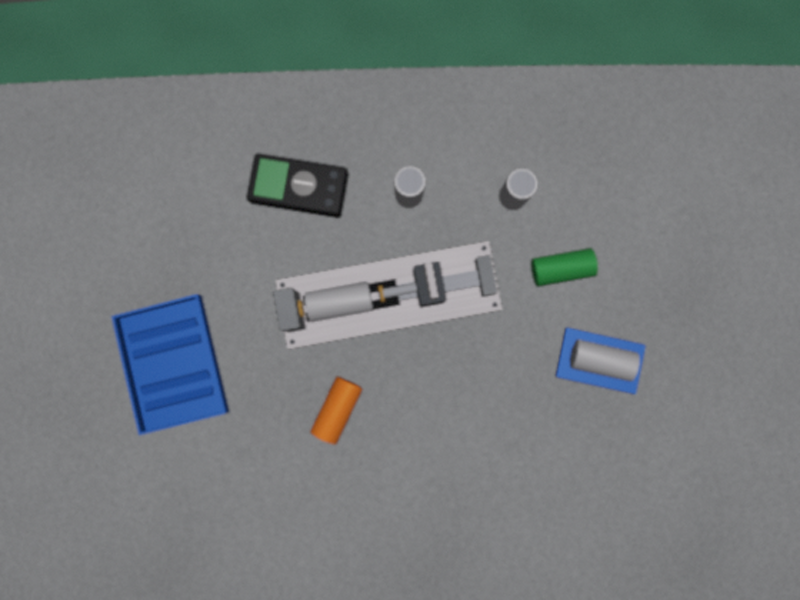

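View pics/scene0b.png

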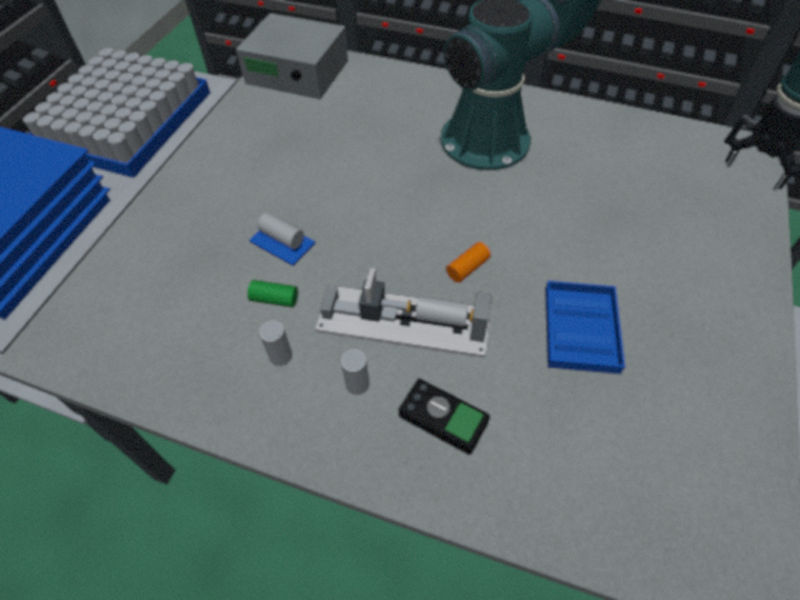

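The top view (800-wide picture) shows the following:
- **Jig:** its plate corners are at (276,279), (490,242), (501,309) and (289,347), with the head on the left.
- **Tested cell:** grey, in the jig at (338,301).
- **New cell candidates:** grey on the blue stand at (606,360), green at (565,267), orange at (336,411). The grey one on the stand fits the description; green and orange are the look-alikes.
- **Tray:** (170,364).
- **Spares:** (410,181) and (521,184).
- **Meter:** (298,185).

The scene view agrees with this.

```bash
cat > h.py <<'E'
from workcell import *
import cv2,numpy as np
from scipy.spatial.transform import Rotation as Ro
def cam(c,s=None):
    if 'R' in c: R,t=np.array(c['R']),np.array(c['t']); return R.T,-R.T@t
    H=np.array(c['hand_eye']);Rt=Ro.from_euler('xyz',s['eef_rot'],degrees=True).as_matrix()
    return Rt@H[:3,:3],Rt@H[:3,3]+s['tool_pos']
def w(c,px,z,s=None):
    A,o=cam(c,s);K=np.array(c['mtx']);p=(np.array(px,float).reshape(-1,2)-K[:2,2])/[K[0,0],K[1,1]]
    u=p.copy()
    for _ in range(20): u=p/(1+c['k1']*(u**2).sum(1,keepdims=True))
    d=np.c_[u,np.ones(len(u))]@A.T
    return (o+d*((z-o[2])/d[:,2])[:,None])[:,:2]
def rect(c,mask,z,s=None):
    m=mask.astype(np.uint8);n,l,st,_=cv2.connectedComponentsWithStats(m);i=1+np.argmax(st[1:,4])
    k,_=cv2.findContours((l==i).astype(np.uint8),cv2.RETR_EXTERNAL,cv2.CHAIN_APPROX_NONE)
    (cx,cy),(a,b),_=r=cv2.minAreaRect((w(c,k[0].reshape(-1,2),z,s)*1000).astype(np.float32))
    P=cv2.boxPoints(r);e=[P[1]-P[0],P[2]-P[1]];e=max(e,key=np.linalg.norm);an=np.degrees(np.arctan2(e[1],e[0]))
    return dict(c=(round(cx,1),round(cy,1)),size=(round(a),round(b)),long_dir=round(float(an)%180,1))
E
python3 - <<'E'
from h import *
c=capture('top');im=c['image']
P=w(c,np.array([(276,279),(490,242),(501,309),(289,347)])/1.42857,.015);print('plate',P.round(3).tolist(),P.mean(0))
x=P[[0,3]].mean(0)-P[[1,2]].mean(0);print('jig yaw',np.degrees(np.arctan2(x[1],x[0])),np.linalg.norm(x))
hsv=cv2.cvtColor(im,cv2.COLOR_BGR2HSV);bl=cv2.inRange(hsv,(100,120,40),(125,255,255))>0
L=bl.copy();L[:,300:]=0;print('tray',rect(c,L,.03))
L=bl.copy();L[:,:300]=0;k=cv2.morphologyEx(L.astype(np.uint8),cv2.MORPH_CLOSE,np.ones((25,25)));print('stand',rect(c,k,.01))
for l,z in(('tested_cell',.06),('new_cell',.046),('push_tab',.09),('spare_a',.095),('meter',.036)):
    for r in regions_of(l,c): print(l,round(r['score'],2),np.round(r['pixel']),rect(c,r['region'],z))
g=(hsv[:,:,1]<40)&(hsv[:,:,2]>110); g[:,:370]=0;g[:225]=0;g[:,460:]=0;g[285:]=0
print('new by colour',rect(c,g,.046))
big=cv2.resize(im[150:300,180:480],(800,400),interpolation=cv2.INTER_CUBIC);cv2.imwrite('pics/crop1.png',big)
E
```

```text
plate [[0.63, 0.164], [0.681, -0.172], [0.575, -0.185], [0.524, 0.145]] [ 0.60256538 -0.01185996]
jig yaw 98.67572317716366 0.3371382598147645
tray {'c': (502.4, 330.3), 'size': (188, 144), 'long_dir': 13.0}
stand {'c': (491.7, -339.2), 'size': (129, 78), 'long_dir': 76.1}
tested_cell 0.81 [233. 285.] {'c': (426.8, 70.4), 'size': (45, 97), 'long_dir': 154.8}
tested_cell 0.68 [236. 211.] {'c': (590.0, 63.5), 'size': (49, 101), 'long_dir': 100.6}
tested_cell 0.34 [283. 204.] {'c': (597.6, -5.8), 'size': (106, 333), 'long_dir': 99.0}
new_cell 0.89 [392. 187.] {'c': (636.0, -278.9), 'size': (45, 102), 'long_dir': 98.1}
new_cell 0.84 [421. 252.] {'c': (492.0, -336.7), 'size': (108, 49), 'long_dir': 76.1}
new_cell 0.41 [412. 261.] {'c': (491.8, -329.4), 'size': (126, 79), 'long_dir': 75.7}
push_tab 0.95 [295. 201.] {'c': (611.5, -47.4), 'size': (96, 65), 'long_dir': 88.7}
spare_a 0.75 [287. 132.] {'c': (754.5, -46.7), 'size': (42, 62), 'long_dir': 178.4}
spare_a 0.64 [360. 135.] {'c': (748.0, -203.4), 'size': (46, 65), 'long_dir': 133.6}
meter 0.48 [234. 213.] {'c': (592.5, 65.9), 'size': (46, 99), 'long_dir': 99.6}
meter 0.19 [298. 200.] {'c': (611.3, -47.7), 'size': (65, 97), 'long_dir': 99.7}
new by colour {'c': (487.8, -318.3), 'size': (196, 128), 'long_dir': 88.2}
```

View pics/crop1.png

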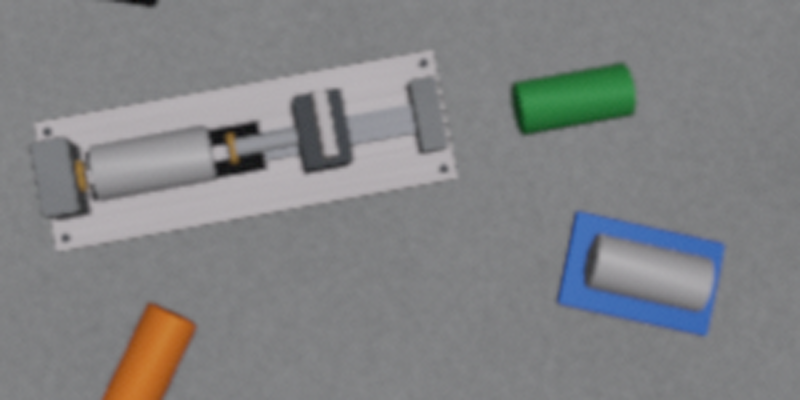

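Measured poses: jig centre about (0.602, -0.010) with yaw about 99°, new cell about (0.492, -0.337) with its axis at 76°, and tray centre about (0.502, 0.330) with its x axis at 103°. I'll go above the jig and take a closer look.

Call:
apply_moves(plan=[[0, [0.09, -0.13, 0.04], -14], [0, [0.18, -0.26, 0.08], -28], [0, [0.27, -0.39, 0.12], -42], [0, [0.37, -0.54, 0.14], -58.5], [0, [0.37, -0.54, 0.14], -58.5], [0, [0.37, -0.54, 0.14], -58.5], [0, [0.37, -0.54, 0.14], -58.5], [0, [0.37, -0.54, 0.14], -58.5]])

```text
clock: 1.87
tool_pos: [0.4156, 0.2839, 0.3044]
eef_rot: [180.0, -0.0, 99.7]
contact_force: [1.0, 0.2, -0.4]
opening: 0.0854
grip_force: 0.0
```

Call:
apply_moves(plan=[[0, [0.18, -0.28, 0.08], -1], [0, [0.18, -0.28, 0.08], -1], [0, [0.18, -0.28, 0.08], -1], [0, [0.18, -0.28, 0.08], -1], [0, [0.18, -0.28, 0.08], -1]])

```text
clock: 2.28
tool_pos: [0.5251, 0.1134, 0.3532]
eef_rot: [180.0, -0.0, 99.1]
contact_force: [0.2, 0.3, -0.2]
opening: 0.0854
grip_force: 0.0
```

Call:
apply_moves(plan=[[0, [0.05, -0.1, 0.03], 0], [0, [0.05, -0.1, 0.03], 0], [0, [0.05, -0.1, 0.03], 0], [0, [0.05, -0.1, 0.03], 0], [0, [0.05, -0.1, 0.03], 0]])

```text
clock: 2.7
tool_pos: [0.5753, 0.0137, 0.3826]
eef_rot: [180.0, 0.0, 98.9]
contact_force: [0.6, 0.7, -0.3]
opening: 0.0852
grip_force: 0.0
```

```bash
python3 - <<'E'
from h import *
s=state();c=capture('wrist');cv2.imwrite('pics/w1.png',c['image']);np.save('w1.npy',dict(c=c,s=s),allow_pickle=True)
print(s['tool_pos'],s['eef_rot'],np.array(c['hand_eye']).round(3).tolist())
for l,z in(('tested_cell',.06),('push_tab',.12),('jig',.015)):
    for r in regions_of(l,c): print(l,round(r['score'],2),np.round(r['pixel']),rect(c,r['region'],z,s))
E
```

```text
[0.57527823 0.01366354 0.38258907] [1.79970474e+02 1.76189092e-03 9.89016771e+01] [[-0.001, -0.945, -0.326, 0.085], [1.0, -0.001, -0.001, 0.0], [0.0, -0.326, 0.945, -0.142], [0.0, 0.0, 0.0, 1.0]]
tested_cell 0.81 [182.  78.] {'c': (435.9, 77.3), 'size': (43, 95), 'long_dir': 153.2}
tested_cell 0.6 [305. 110.] {'c': (591.4, 63.3), 'size': (45, 98), 'long_dir': 98.9}
push_tab 0.64 [309. 211.] {'c': (604.2, -32.5), 'size': (56, 102), 'long_dir': 101.0}
jig 0.63 [302. 164.] {'c': (603.5, -11.9), 'size': (111, 356), 'long_dir': 99.1}
```

View pics/w1.png

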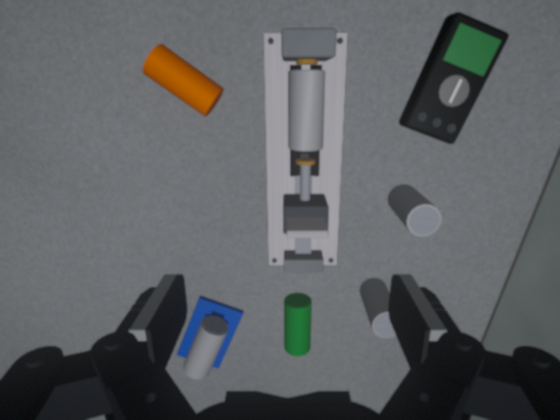

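```bash
python3 - <<'E'
from h import *
d=np.load('w1.npy',allow_pickle=True).item();c,s=d['c'],d['s']
P=w(c,[(265,34),(348,34),(338,265),(270,265)],.015,s);o=P.mean(0);x=P[:2].mean(0)-P[2:].mean(0);print(P.round(3).tolist(),o,np.degrees(np.arctan2(x[1],x[0])),np.linalg.norm(x))
o=np.array([.603,-.0115]);a=np.radians(99);J=np.array([[np.cos(a),np.sin(a)],[-np.sin(a),np.cos(a)]])
def j(p,z): print(p,z,(J@(w(c,[p],z,s)[0]-o)).round(4))
for p,z in[((306,195),.09),((305,162),.06),((306,70),.06),((307,150),.06),((307,238),.135),((306,62),.06),((307,28),.1),((307,56),.1),((307,232),.135),((307,232),.09)]: j(p,z)
g=cv2.resize(c['image'][140:280,250:370],None,fx=5,fy=4,interpolation=cv2.INTER_CUBIC);cv2.imwrite('pics/w1c.png',g)
E
```

```text
[[0.525, 0.149], [0.631, 0.166], [0.686, -0.166], [0.578, -0.183]] [ 0.60484883 -0.00872755] 99.17447292573294 0.3365802018335327
(306, 195) 0.09 [-0.0242 -0.0002]
(305, 162) 0.06 [0.012  0.0001]
(306, 70) 0.06 [0.1259 0.0005]
(307, 150) 0.06 [ 0.0279 -0.0023]
(307, 238) 0.135 [-0.0636  0.0002]
(306, 62) 0.06 [0.135  0.0006]
(307, 28) 0.1 [0.1672 0.002 ]
(307, 56) 0.1 [0.1394 0.0015]
(307, 232) 0.135 [-0.0558  0.0003]
(307, 232) 0.09 [-0.0755 -0.0023]
```

View pics/w1c.png

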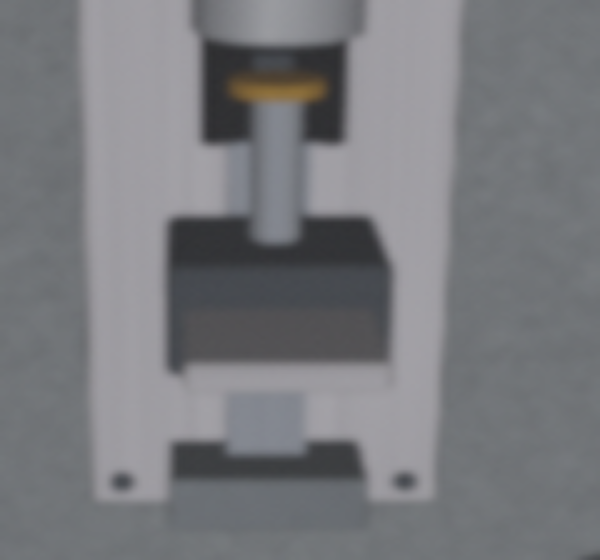

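The crop shows the tab's top edge at rows 230–238, which puts the tab at jig x of about -0.059 (joint about 0.061). The rod's brass end is about 15 mm behind the tested cell. I'll come down with shut fingers just ahead of the tab and push it back.

Call:
apply_moves(plan=[[255, [0.033, -0.053, -0.03], 0], [255, [0.033, -0.053, -0.07], 0], [255, [0.033, -0.053, -0.11], 0], [255, [0.033, -0.053, -0.15], 0], [255, [0.033, -0.053, -0.19], 0], [255, [0.033, -0.053, -0.23], 0], [255, [0.033, -0.053, -0.26], 0], [255, [0.033, -0.053, -0.272], 0]])

```text
clock: 3.57
tool_pos: [0.6026, -0.0356, 0.1048]
eef_rot: [-179.5, -0.2, 99.2]
contact_force: [-1.4, 0.6, -0.3]
opening: -0.0002
grip_force: 0.0
```

Call:
apply_moves(plan=[[255, [0.001, -0.008, -0.001], 0], [255, [0.003, -0.018, -0.001], 0], [255, [0.0044, -0.028, -0.001], 0], [255, [0.006, -0.038, -0.001], 0], [255, [0.0075, -0.048, -0.001], 0], [255, [0.009, -0.056, -0.001], 0], [255, [0.01, -0.062, -0.001], 0], [255, [0.0105, -0.066, -0.001], 0]])

```text
clock: 4.23
tool_pos: [0.6189, -0.1052, 0.1104]
eef_rot: [179.9, 0.1, 99.0]
contact_force: [1.6, 3.3, 1.7]
opening: -0.0003
grip_force: 1.1
```

Call:
apply_moves(plan=[[255, [0.0006, -0.004, 0], 0], [255, [0.001, -0.007, 0], 0], [255, [0.0014, -0.009, 0], 0], [255, [0.0014, -0.009, 0], 0]])

```text
clock: 4.57
tool_pos: [0.6192, -0.1127, 0.1094]
eef_rot: [-180.0, -0.0, 99.1]
contact_force: [0.0, 0.9, 1.0]
opening: -0.0003
grip_force: 0.8
```

Call:
apply_moves(plan=[[255, [0.0003, -0.002, 0], 0], [255, [0.0006, -0.004, 0], 0], [255, [0.0006, -0.004, 0], 0]])

```text
clock: 4.82
tool_pos: [0.6192, -0.1127, 0.1094]
eef_rot: [-180.0, -0.4, 99.1]
contact_force: [1.0, 14.2, 6.1]
opening: 0.0001
grip_force: 7.3
```

Call:
apply_moves(plan=[[255, [-0.002, 0.01, 0.03], 0], [0, [-0.002, 0.01, 0.07], 0], [0, [-0.01, 0.05, 0.08], 0], [0, [-0.016, 0.09, 0.08], 0], [0, [-0.022, 0.13, 0.08], 0], [0, [-0.029, 0.17, 0.07], 0], [0, [-0.029, 0.182, 0.04], 0], [0, [-0.029, 0.182, 0.02], 0]])

```text
clock: 5.48
tool_pos: [0.5901, 0.0687, 0.1287]
eef_rot: [180.0, -0.0, 99.3]
contact_force: [-0.6, -1.0, -0.5]
opening: 0.0834
grip_force: 0.0
```

```bash
python3 - <<'E'
from h import *
s=state();print(s['tool_pos'])
c=capture('wrist');cv2.imwrite('pics/w2.png',c['image']);print(s['tool_pos'],s['eef_rot'])
for r in regions_of('tested_cell',c): print(round(r['score'],2),np.round(r['pixel']),rect(c,r['region'],.065,s))
c=capture('top')
for r in regions_of('tested_cell',c): print(round(r['score'],2),np.round(r['pixel']),rect(c,r['region'],.06))
E
```

```text
[0.59009953 0.06874807 0.12865275]
[0.59009953 0.06874807 0.12865275] [ 1.79972923e+02 -4.45072436e-03  9.93333969e+01]
0.79 [ 57. 158.] {'c': (452.5, 88.0), 'size': (45, 85), 'long_dir': 153.2}
0.62 [284. 223.] {'c': (591.6, 62.1), 'size': (46, 112), 'long_dir': 98.3}
0.72 [230. 291.] {'c': (430.3, 84.6), 'size': (41, 97), 'long_dir': 175.2}
```

View pics/w2.png

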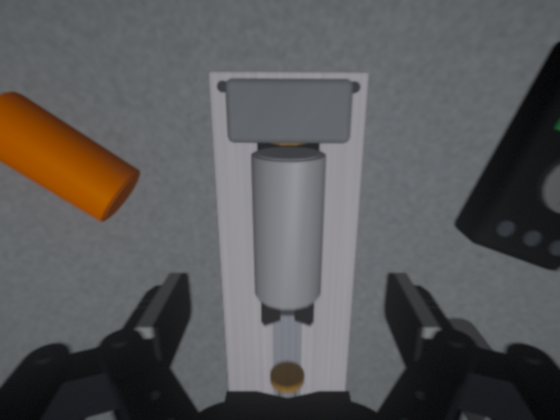

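The wrist view shows the tested cell at (288,228), centred between the fingers, and the rod's brass end well back at (288,377). I'll lower and grip.

Call:
apply_moves(plan=[[0, [0, -0.001, -0.035], 0], [0, [0, -0.001, -0.065], 0], [0, [0, -0.001, -0.085], 0], [0, [0, -0.001, -0.091], 0], [0, [0, -0.001, -0.091], 0], [255, [0, -0.001, -0.091], 0], [255, [0, -0.001, -0.091], 0], [255, [0, -0.001, -0.091], 0]])

```text
clock: 6.35
tool_pos: [0.5926, 0.0641, 0.0403]
eef_rot: [179.8, 0.0, 99.1]
contact_force: [0.1, 0.6, 0.1]
opening: 0.0517
grip_force: 0.0
```

Call:
apply_moves(plan=[[255, [0, 0, 0], 0], [255, [0, 0, 0], 0], [255, [0, 0, 0.01], 0], [255, [0, 0, 0.04], 0], [255, [0, 0, 0.08], 0], [255, [0, 0, 0.1], 0]])

```text
clock: 6.85
tool_pos: [0.5925, 0.0644, 0.1428]
eef_rot: [179.8, 0.0, 99.1]
contact_force: [0.3, 0.5, -2.9]
opening: 0.0443
grip_force: 62.5
```

Call:
apply_moves(plan=[[255, [-0.007, 0.04, 0.03], 1], [255, [-0.014, 0.08, 0.05], 2], [255, [-0.021, 0.12, 0.05], 3], [255, [-0.028, 0.16, 0.05], 4], [255, [-0.035, 0.2, 0.05], 4], [255, [-0.042, 0.24, 0.05], 4], [255, [-0.049, 0.275, 0.05], 4], [255, [-0.049, 0.275, 0.05], 4]])

```text
clock: 7.52
tool_pos: [0.5398, 0.347, 0.1895]
eef_rot: [179.9, -0.3, 103.4]
contact_force: [0.1, -0.5, -2.0]
opening: 0.0443
grip_force: 62.3
```

```bash
python3 - <<'E'
from h import *
s=state();c=capture('wrist');print(s['tool_pos'],s['eef_rot'])
im=c['image'];hsv=cv2.cvtColor(im,cv2.COLOR_BGR2HSV);bl=cv2.inRange(hsv,(100,110,30),(125,255,255))>0
print(rect(c,bl,.03,s));cv2.imwrite('pics/w3.png',im)
E
```

```text
[0.53984316 0.34699046 0.18952347] [179.90099708  -0.2883131  103.36496253]
{'c': (502.1, 334.1), 'size': (190, 141), 'long_dir': 13.0}
```

View pics/w3.png

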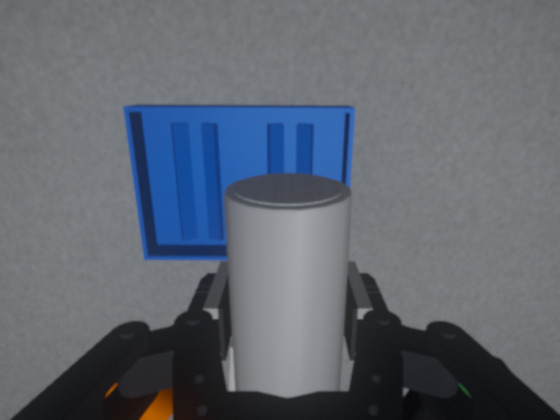

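The tray fit (190 x 141 mm) matches its given size, with its centre at (0.502, 0.334). I'll lower the cell into the right-hand trough.

Call:
apply_moves(plan=[[255, [0.002, 0.004, -0.03], 0], [255, [0.002, 0.004, -0.07], 0], [255, [0.002, 0.004, -0.11], 0], [255, [0.002, 0.004, -0.14], 0], [255, [0.002, 0.004, -0.155], 0], [255, [0.002, 0.004, -0.163], 0], [255, [0.002, 0.004, -0.167], 0], [255, [0.002, 0.004, -0.167], 0]])

```text
clock: 8.23
tool_pos: [0.5444, 0.3429, 0.0216]
eef_rot: [180.0, 0.0, 103.1]
contact_force: [1.0, -0.5, -2.9]
opening: 0.0443
grip_force: 62.3
```

Call:
apply_moves(plan=[[255, [0, 0, -0.002], 0], [255, [0, 0, -0.004], 0], [255, [0, 0, -0.005], 0], [255, [0, 0, -0.005], 0]])

```text
clock: 8.57
tool_pos: [0.5446, 0.3436, 0.0175]
eef_rot: [179.9, -0.0, 103.1]
contact_force: [-0.6, -0.6, -0.9]
opening: 0.0444
grip_force: 62.7
```

Call:
apply_moves(plan=[[90, [0, 0, 0], 0], [90, [0, 0, 0], 0], [90, [0, 0, 0], 0], [90, [0, 0, 0], 0], [90, [0, 0, 0], 0]])

```text
clock: 8.98
tool_pos: [0.544, 0.3434, 0.0166]
eef_rot: [180.0, -0.0, 103.1]
contact_force: [-0.4, 0.2, 0.4]
opening: 0.0551
grip_force: 0.0
```

Call:
apply_moves(plan=[[90, [0, 0, 0], 0], [90, [0, 0, 0.02], 0], [90, [0, 0, 0.06], 0], [0, [0, 0, 0.1], 0], [0, [-0.002, -0.01, 0.14], -3], [0, [-0.004, -0.05, 0.16], -6], [0, [-0.006, -0.09, 0.18], -10], [0, [-0.01, -0.13, 0.2], -14]])

```text
clock: 9.65
tool_pos: [0.5348, 0.2209, 0.2137]
eef_rot: [179.9, -0.0, 89.0]
contact_force: [0.7, -1.3, 0.2]
opening: 0.0853
grip_force: 0.0
```

```bash
python3 - <<'E'
from h import *
c=capture('top');cv2.imwrite('pics/t2.png',c['image'])
for l in('tested_cell','new_cell'):
  for r in regions_of(l,c): print(l,round(r['score'],2),np.round(r['pixel']),rect(c,r['region'],.036 if l[0]=='t' else .046))
print(state()['tool_pos'])
E
```

```text
tested_cell 0.78 [234. 286.] {'c': (426.3, 72.1), 'size': (48, 99), 'long_dir': 152.5}
new_cell 0.78 [422. 250.] {'c': (491.3, -336.5), 'size': (107, 47), 'long_dir': 75.7}
new_cell 0.63 [396. 188.] {'c': (635.7, -278.8), 'size': (46, 102), 'long_dir': 98.9}
[0.53561897 0.21980347 0.21416592]
```

Call:
apply_moves(plan=[[0, [-0.005, -0.04, 0], -3], [0, [-0.01, -0.08, 0], -6], [0, [-0.015, -0.12, 0], -10], [0, [-0.02, -0.16, 0], -13], [0, [-0.025, -0.2, 0], -13], [0, [-0.03, -0.24, 0], -13], [0, [-0.034, -0.28, 0], -13], [0, [-0.036, -0.32, 0], -13]])

```text
clock: 10.47
tool_pos: [0.4981, -0.0989, 0.2114]
eef_rot: [-179.9, -0.0, 76.2]
contact_force: [1.5, 0.1, 0.0]
opening: 0.0854
grip_force: 0.0
```

Call:
apply_moves(plan=[[0, [-0.002, -0.04, 0], 0], [0, [-0.003, -0.08, 0], 0], [0, [-0.004, -0.12, 0], 0], [0, [-0.005, -0.15, 0], 0], [0, [-0.005, -0.15, 0], 0], [0, [-0.005, -0.15, 0], 0]])

```text
clock: 10.97
tool_pos: [0.4941, -0.2489, 0.2112]
eef_rot: [-179.9, -0.1, 76.0]
contact_force: [-0.3, 0.7, -0.4]
opening: 0.0854
grip_force: 0.0
```

```bash
python3 - <<'E'
from h import *
s=state();c=capture('wrist');print(s['tool_pos'],s['eef_rot']);cv2.imwrite('pics/w4.png',c['image'])
for r in regions_of('new_cell',c)+regions_of('stand',c): print(round(r['score'],2),np.round(r['pixel']),rect(c,r['region'],.046,s))
hsv=cv2.cvtColor(c['image'],cv2.COLOR_BGR2HSV);bl=cv2.inRange(hsv,(100,110,30),(125,255,255))
k=cv2.morphologyEx(bl,cv2.MORPH_CLOSE,np.ones((41,41)));print('stand',rect(c,k>0,.01,s))
a=cv2.imread('pics/t2.png');cv2.imwrite('pics/m.png',np.vstack([c['image'][:,:],])if 0 else np.hstack([cv2.resize(c['image'],(400,300)),cv2.resize(a,(400,300))]))
E
```

```text
[ 0.49405386 -0.24888835  0.21118495] [-1.79935869e+02 -6.26807100e-02  7.59905993e+01]
0.95 [308. 263.] {'c': (492.1, -337.8), 'size': (118, 45), 'long_dir': 75.9}
0.58 [448. 171.] {'c': (631.0, -277.6), 'size': (46, 105), 'long_dir': 98.8}
0.58 [285. 226.] {'c': (494.7, -319.2), 'size': (117, 72), 'long_dir': 76.1}
stand {'c': (491.8, -336.3), 'size': (129, 79), 'long_dir': 76.0}
```

View pics/m.png

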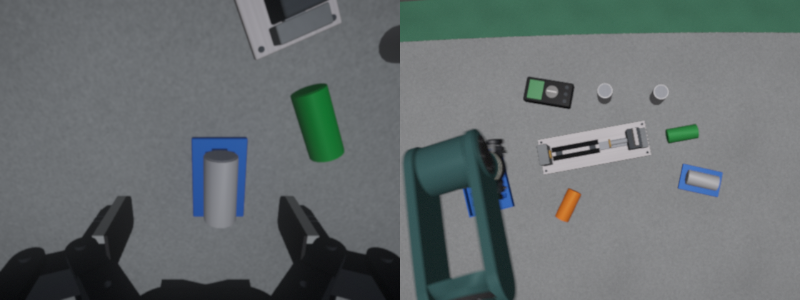

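The left half shows the grey cell on the blue stand at (220,188) and the green look-alike apart from it at (317,122). In the right half the jig is empty. I'll grasp the grey cell.

Call:
apply_moves(plan=[[0, [-0.001, -0.04, -0.02], 0], [0, [-0.0025, -0.075, -0.04], 0], [0, [-0.0025, -0.088, -0.075], 0], [0, [-0.0025, -0.088, -0.115], 0], [0, [-0.0025, -0.088, -0.15], 0], [0, [-0.0025, -0.088, -0.175], 0], [0, [-0.0025, -0.088, -0.184], 0], [0, [-0.0025, -0.088, -0.184], 0]])

```text
clock: 11.78
tool_pos: [0.4901, -0.3335, 0.026]
eef_rot: [-179.7, -0.2, 76.2]
contact_force: [-0.2, 0.4, 0.3]
opening: 0.0857
grip_force: 0.0
```

Call:
apply_moves(plan=[[255, [0, 0, 0], 0], [255, [0, 0, 0], 0], [255, [0, 0, 0], 0], [255, [0, 0, 0], 0], [255, [0, 0, 0], 0], [255, [0, 0, 0], 0]])

```text
clock: 12.28
tool_pos: [0.4927, -0.3371, 0.0307]
eef_rot: [179.8, 0.1, 76.1]
contact_force: [0.2, 1.9, 7.3]
opening: 0.0443
grip_force: 60.3
```

Call:
apply_moves(plan=[[255, [0, 0, 0.02], 0], [255, [0, 0, 0.06], 0], [255, [0, 0, 0.1], 0], [255, [0, 0.01, 0.14], 0], [255, [0.01, 0.04, 0.16], 4], [255, [0.02, 0.08, 0.17], 8], [255, [0.03, 0.12, 0.17], 12], [255, [0.04, 0.16, 0.17], 16]])

```text
clock: 12.95
tool_pos: [0.5321, -0.1753, 0.2007]
eef_rot: [179.8, 0.1, 92.2]
contact_force: [1.7, 0.4, -3.4]
opening: 0.0445
grip_force: 62.5
```

Call:
apply_moves(plan=[[255, [0.01, 0.04, 0], 3], [255, [0.02, 0.08, 0], 7], [255, [0.03, 0.12, 0], 7], [255, [0.04, 0.16, 0], 7], [255, [0.05, 0.2, 0], 7], [255, [0.061, 0.234, 0], 7], [255, [0.061, 0.234, 0], 7], [255, [0.061, 0.234, 0], 7]])

```text
clock: 13.62
tool_pos: [0.5925, 0.0598, 0.199]
eef_rot: [179.9, 0.0, 99.3]
contact_force: [-0.3, -0.5, -3.0]
opening: 0.0443
grip_force: 62.3
```

```bash
python3 - <<'E'
from h import *
s=state();c=capture('wrist');print(s['tool_pos'],s['eef_rot'],s['opening'],s['contact_force'])
cv2.imwrite('pics/w5.png',c['image'])
E
```

```text
[0.59247907 0.05975104 0.1989974 ] [1.79936909e+02 1.04373217e-02 9.92975968e+01] 0.0442705656088916 [-0.29416593 -0.52406955 -3.02737053]
```

View pics/w5.png

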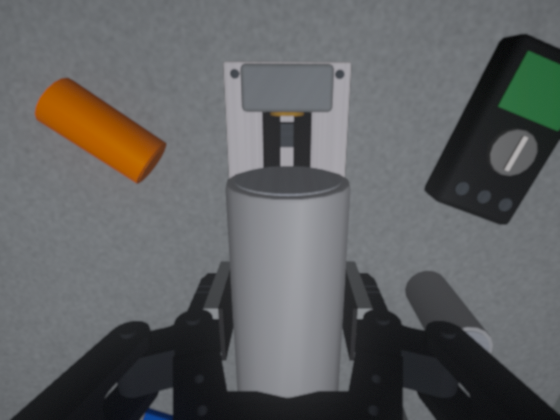

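The wrist view shows the held cell at column 288 in line with the trough at column 287, with the path clear. I'll lower it.

Call:
apply_moves(plan=[[255, [0.001, -0.002, -0.03], 0], [255, [0.001, -0.002, -0.065], 0], [255, [0.001, -0.002, -0.1], 0], [255, [0.001, -0.002, -0.125], 0], [255, [0.001, -0.002, -0.138], 0], [255, [0.001, -0.002, -0.144], 0], [255, [0.001, -0.002, -0.147], 0], [255, [0.001, -0.002, -0.147], 0]])

```text
clock: 14.33
tool_pos: [0.5934, 0.0547, 0.0515]
eef_rot: [180.0, 0.0, 99.0]
contact_force: [-0.7, -0.3, -1.9]
opening: 0.0443
grip_force: 62.4
```

Call:
apply_moves(plan=[[255, [0, 0, -0.002], 0], [255, [0, 0, -0.004], 0], [255, [0, 0, -0.006], 0], [255, [0, 0, -0.006], 0]])

```text
clock: 14.67
tool_pos: [0.5935, 0.0557, 0.0456]
eef_rot: [180.0, 0.0, 99.1]
contact_force: [-0.2, -0.5, -3.0]
opening: 0.0446
grip_force: 62.4
```

Call:
apply_moves(plan=[[255, [0, 0, -0.002], 0], [255, [0, 0, -0.003], 0], [255, [0, 0, -0.003], 0]])

```text
clock: 14.92
tool_pos: [0.5936, 0.0558, 0.0451]
eef_rot: [179.9, 0.0, 99.1]
contact_force: [-6.6, -0.7, 20.4]
opening: 0.044
grip_force: 64.8
```

Call:
apply_moves(plan=[[255, [0, 0, 0.002], 0], [255, [0, 0, 0.0025], 0], [90, [0, 0, 0.0025], 0], [90, [0, 0, 0.0025], 0], [90, [0, 0, 0.0025], 0], [60, [0, 0, 0.0025], 0], [30, [0, 0, 0.0025], 0], [30, [0, 0, 0.0025], 0]])

```text
clock: 15.58
tool_pos: [0.5932, 0.0557, 0.0446]
eef_rot: [-180.0, -0.0, 99.1]
contact_force: [-0.4, -0.0, 0.8]
opening: 0.0753
grip_force: 0.0
```

Call:
apply_moves(plan=[[30, [0, 0, 0.02], 0], [0, [0, 0, 0.06], 0], [0, [0.001, -0.01, 0.1], 0], [0, [0.006, -0.05, 0.13], 0], [0, [0.012, -0.09, 0.14], 0], [0, [0.012, -0.09, 0.14], 0]])

```text
clock: 16.08
tool_pos: [0.6087, -0.0395, 0.1888]
eef_rot: [179.6, 0.3, 99.0]
contact_force: [1.0, -1.0, -0.6]
opening: 0.0857
grip_force: 0.0
```

```bash
python3 - <<'E'
from h import *
s=state();c=capture('wrist');print(s['tool_pos'],s['eef_rot'])
for r in regions_of('new_cell',c): print(round(r['score'],2),np.round(r['pixel']),rect(c,r['region'],.065,s))
cv2.imwrite('pics/w6.png',c['image'])
E
```

```text
[ 0.60871859 -0.03947299  0.18879998] [179.58907717   0.31019691  98.99798697]
0.85 [283. 374.] {'c': (629.7, -219.8), 'size': (39, 50), 'long_dir': 98.6}
0.76 [285.  62.] {'c': (593.2, 51.0), 'size': (46, 85), 'long_dir': 98.9}
```

View pics/w6.png

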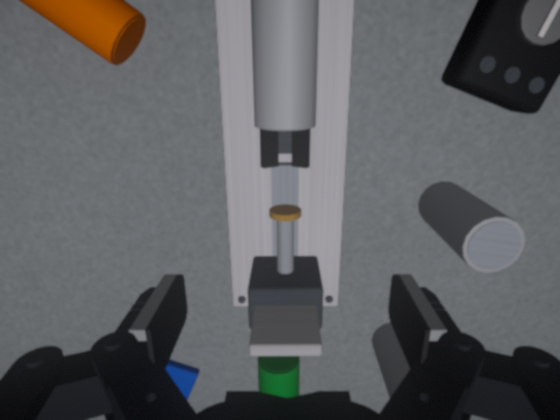

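The wrist view shows the new cell lying in the trough at (285,65), with the rod's brass end behind it at (285,212) and the tab at (285,345). Next I'll go behind the tab with shut fingers.

Call:
apply_moves(plan=[[255, [0.007, -0.04, 0.02], 0], [255, [0.014, -0.08, 0.02], 0], [255, [0.021, -0.12, 0.02], 0], [255, [0.023, -0.128, 0.02], 0], [255, [0.023, -0.128, -0.01], 0], [255, [0.023, -0.128, -0.045], 0], [255, [0.023, -0.128, -0.07], 0], [255, [0.023, -0.128, -0.075], 0]])

```text
clock: 16.85
tool_pos: [0.6236, -0.1592, 0.1035]
eef_rot: [-179.4, -0.4, 99.1]
contact_force: [-1.2, 1.0, -1.1]
opening: 0.0003
grip_force: 0.0
```

Call:
apply_moves(plan=[[255, [0, 0, 0], 0], [255, [-0.0012, 0.008, 0], 0], [255, [-0.003, 0.018, 0], 0], [255, [-0.0045, 0.028, 0], 0], [255, [-0.006, 0.038, 0], 0], [255, [-0.0077, 0.048, 0], 0], [255, [-0.009, 0.056, 0], 0], [255, [-0.01, 0.063, 0], 0]])

```text
clock: 17.52
tool_pos: [0.6185, -0.0981, 0.1106]
eef_rot: [179.9, 0.0, 99.1]
contact_force: [1.5, -2.2, 1.6]
opening: -0.0001
grip_force: 1.2
```

Call:
apply_moves(plan=[[255, [-0.0009, 0.006, 0], 0], [255, [-0.0019, 0.012, 0], 0], [255, [-0.0026, 0.017, 0], 0], [255, [-0.0033, 0.021, 0], 0], [255, [-0.0036, 0.023, 0], 0], [255, [-0.0039, 0.025, 0], 0], [255, [-0.0039, 0.025, 0], 0]])

```text
clock: 18.1
tool_pos: [0.6142, -0.0742, 0.1097]
eef_rot: [-180.0, -0.0, 99.1]
contact_force: [0.1, -1.6, 1.1]
opening: 0.0001
grip_force: 1.0
```

Call:
apply_moves(plan=[[255, [-0.0003, 0.002, 0], 0], [255, [-0.0006, 0.004, 0], 0], [255, [-0.0006, 0.004, 0], 0]])

```text
clock: 18.35
tool_pos: [0.6136, -0.0701, 0.1097]
eef_rot: [-180.0, -0.0, 99.1]
contact_force: [0.2, -2.4, 0.8]
opening: 0.0004
grip_force: 1.3
```

Call:
apply_moves(plan=[[255, [-0.0003, 0.002, 0], 0], [255, [-0.0005, 0.003, 0], 0], [255, [-0.0005, 0.003, 0], 0]])

```text
clock: 18.6
tool_pos: [0.6131, -0.067, 0.1097]
eef_rot: [-180.0, -0.0, 99.1]
contact_force: [-0.2, -2.0, 0.4]
opening: 0.0001
grip_force: 1.4
```

Call:
apply_moves(plan=[[255, [-0.0002, 0.0015, 0], 0], [255, [-0.0003, 0.002, 0], 0], [255, [-0.0003, 0.002, 0], 0]])

```text
clock: 18.85
tool_pos: [0.6128, -0.0651, 0.1096]
eef_rot: [-180.0, -0.0, 99.1]
contact_force: [-0.5, -2.5, 1.4]
opening: 0.0001
grip_force: 1.5
```

Call:
apply_moves(plan=[[255, [-0.0001, 0.001, 0], 0], [255, [-0.0002, 0.0015, 0], 0], [255, [-0.0002, 0.0015, 0], 0]])

```text
clock: 19.1
tool_pos: [0.6128, -0.065, 0.1097]
eef_rot: [-180.0, 0.1, 99.1]
contact_force: [1.1, -7.7, -1.1]
opening: 0.0002
grip_force: 3.9
```

The arm stopped advancing and the force rose, so the cell is against the head. I'll seat it slightly, back off and check.

Call:
apply_moves(plan=[[255, [-0.0001, 0.0007, 0], 0], [255, [-0.0001, 0.0007, 0], 0], [255, [0.001, -0.006, 0], 0], [255, [0.003, -0.02, 0], 0], [255, [0.003, -0.02, 0.03], 0], [255, [0.003, -0.03, 0.07], 0], [255, [0.003, -0.03, 0.11], 0], [255, [0.003, -0.03, 0.13], 0]])

```text
clock: 19.77
tool_pos: [0.6176, -0.0949, 0.2444]
eef_rot: [179.7, 0.1, 99.0]
contact_force: [1.7, 0.4, 0.4]
opening: 0.0
grip_force: 0.0
```

Call:
apply_moves(plan=[[0, [-0.003, 0.03, 0.03], 0], [0, [-0.006, 0.06, 0.06], 0], [0, [-0.006, 0.06, 0.09], 0], [0, [-0.006, 0.06, 0.1], 0], [0, [-0.006, 0.06, 0.1], 0]])

```text
clock: 20.18
tool_pos: [0.6115, -0.034, 0.3433]
eef_rot: [179.7, 0.1, 99.1]
contact_force: [-0.6, 0.2, 0.3]
opening: 0.0607
grip_force: 0.0
```

```bash
python3 - <<'E'
from h import *
s=state();c=capture('wrist');t=capture('scene');print(s['tool_pos'],s['eef_rot'])
a=cv2.resize(c['image'][:270,180:420],(400,450),interpolation=cv2.INTER_CUBIC);b=cv2.resize(t['image'][180:300,220:460],(400,200),interpolation=cv2.INTER_CUBIC)
cv2.imwrite('pics/w7.png',np.hstack([a,np.vstack([b,np.zeros((250,400,3),np.uint8)])]))
for r in regions_of('new_cell',c): print(round(r['score'],2),np.round(r['pixel']),rect(c,r['region'],.065,s))
E
```

```text
[ 0.61151011 -0.03397507  0.34326077] [1.79651373e+02 9.32137702e-02 9.91315836e+01]
0.73 [285.  56.] {'c': (590.0, 73.5), 'size': (45, 99), 'long_dir': 99.0}
0.6 [280. 310.] {'c': (635.0, -254.9), 'size': (41, 112), 'long_dir': 98.3}
```

View pics/w7.png

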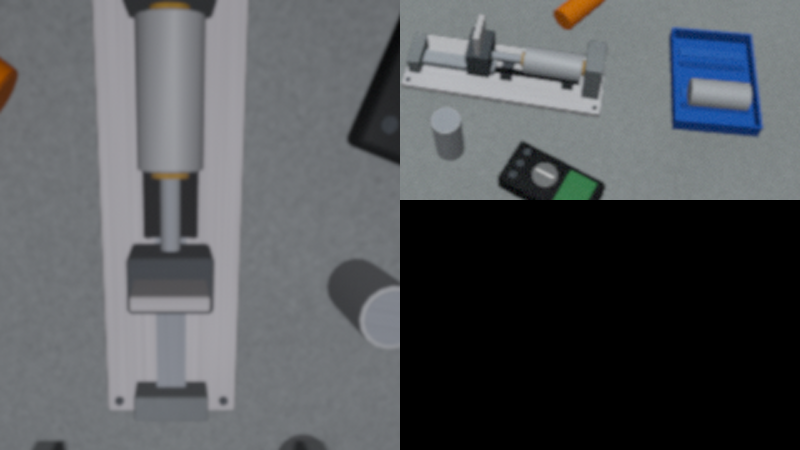

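The cell sits between both brass contacts with no gap, at (170,95), and the tested cell lies in the tray at (720,95). I'm handing the job in.

```bash
python3 -c "
from workcell import *
print(hand_in())"
```

```text
the job is handed in; nothing more can be done
None
```

The cell change is finished and handed in at about 20 s of the 72 s allowed: the new cell shows no gap between the brass contacts and the tested cell lies in the tray, but `hand_in()` gave no verdict.

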